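# Gauge a bearing sleeve, seat it and hold the split housing shut

## Robot

A 6-joint arm with a two-finger parallel gripper is mounted at the origin on a cart in front of the work surface, level with it; the furniture and walls round the work are solid. World frame = base frame: x ahead of the robot, y to its left, z up, the work surface at z = 0. Lengths are in mm, angles in rad, forces in N, time in s.
With the tool pointing down it reaches from about 275 to 1000 mm from the base axis. Payload 8.4 kg.
Tool frame: the origin (TCP) lies midway between the tips of the shut fingers; the grasp point (between the pads) lies 19 mm behind it; z points along the fingers, y is the line along which they close (so a half turn about z gives the same grasp; the last joint's range is limited). The gripper opens to 85 mm and grips with 20 to 120 N. Pads are 22 mm wide; open, the fingers measure 114 mm over their backs; the gripper's body (76 mm by 85 mm) begins 54 mm behind the grasp point. The pads swing forward as they close: fully open they stand 13 mm farther back than shut.
Start: joints at [1.13, 0.353, 1.633, -0, 1.155, -0.002], TCP at [265.532, 565.792, 231.281] pointing down, gripper open.
Joint ranges: [-2.63, 2.63], [-0.92, 2.1], [0.06, 2.66], [-1.3, 4.44], [0, 2.69], [-3.02, 3.02]. Speed limits (rad/s): [2.22, 2.22, 2.79, 3.14, 3.14, 3.14].

## Interface

Orientations are given as [roll, pitch, yaw] about the fixed x, y, z axes, in that order (R = Rz(yaw) Ry(pitch) Rx(roll)).
In Python, from rig import monitor, imaging, r gives the robot as it stands.
- The arm moves only by the tool drive_tool, never from a script. Its argument "plan" is a list of rows, each an object of numbers: "x", "y", "z": the shift along the tool's x, y, z in units of 50 mm (1.0 is 50 mm); "ax", "ay", "az": the turn, a rotation vector about the tool's x, y, z in units of 6 degrees (1.0 is 6 degrees); "hand": the finger opening in mm, from 0 to 85.4. In form: [{"x": .., "y": .., "z": .., "ax": .., "ay": .., "az": .., "hand": ..}, ...]. A call has 1 to 8 rows; each row is the pose to reach, as a shift and turn from the pose commanded when the call began, along the tool's axes at that moment; what a row does not reach only later rows make up. A row lasts 1/10 s, in which the tool goes at most 50 mm and 8.59 degrees, less where a joint would pass 70% of its speed; a pose out of reach is approached as far as the arm can. A call with a gripper value outside its range is refused whole. The fingers move at their own pace and stop on an object; "grip_force" is the grip in N (left out, the last holds). Time passes only in rows, so rows that repeat a pose let the fingers close. It gives the time, the measured TCP pose, the force, the opening and the grip force at its end, in the units of the state.
- monitor.sense(): the state, without advancing time (a new reading comes with each control period).
- imaging.grab_frame(name): name is "side" or "top"; returns the picture (420x560x3 uint8, red, green, blue); there is no depth.
- imaging.camera_info(name): a dict with "mtx" (3x3 intrinsics, pixels), "R" (3x3) and "t" (3): a world point X has camera coordinates R X + t. Camera axes: x right, y down, z forward; pixel columns grow to the right and rows downward; lengths in mm; the calibration is good to about 2 mm. A picture is of the moment at which its call begins. camera_info takes no time and is no camera call.
- r.sign_off(): hands the job in; it is judged then, once.
The state is a dict: "clock": time; "qpos": joint angles; "qvel": joint speeds; "joint_efforts": joint torques, N m; "eef_pos": TCP position; "tcp_rot": TCP orientation; "contact_force": force on the tool from outside, world axes, zero at the start; "wrist_torque": the same for the moment, N m; "opening": opening from 0.0 (shut) to 1.0 (fully open); "grasp_force": force on a finger pad.
Only numpy, scipy, OpenCV 4.12 (cv2) and the standard library are available. Lean on these libraries where they do the work, as an engineer would, in place of code of your own. Each camera call takes 0.05 s, during which the arm holds its last target. There are 200 camera calls.

## Task

Two brass sleeves look alike but only one is bored to size. Try them on the upright gauge pin: drop the one that will not go on into the white cup, and slide the one that fits right down the pin to prove it before you stand it on the spring washer in the seat of the housing half. Then fit the loose cap over the two dowels, press it down against the spring until the joint is closed, and finish while still holding it pressed shut for the screws; leave the screwdriver, hex key and glue bottle where they are.

Things in the scene. Friction and masses are not known exactly. Their poses are not given: they have to be found in the camera images.
- sleeve_a: brass sleeve standing upright, 34 mm outside, 30 mm long, 0.16 kg, both ends chamfered 2 mm, origin in the middle of its lower end, z along its axis; one of two alike: one has an 17.5 mm bore (slides over the 15 mm gauge pin), the other a 12.5 mm bore (stops on the pin's tip); they start in two places in either order, and which is which shows only on the pin or in the bore.
- sleeve_b: brass sleeve standing upright, 34 mm outside, 30 mm long, 0.16 kg, both ends chamfered 2 mm, origin in the middle of its lower end, z along its axis; one of two alike: one has an 17.5 mm bore (slides over the 15 mm gauge pin), the other a 12.5 mm bore (stops on the pin's tip); they start in two places in either order, and which is which shows only on the pin or in the bore.
- joint_face (a point): middle of the upper (joint) face of the grey housing half, 104 x 56 mm, clamped on a fixed steel nest plate 156 x 90 x 8 mm, face 44 mm above the bench. x along its length. At this point a seat 37 mm across opens upwards. Two 9 mm dowels stand 20 mm above the face (top 5 mm tapered) at (x,y) = (41,17) and (-41,-17) mm; plain tapped holes in the other corners
- washer (a joint): spring washer 33 mm across at the bottom of the housing's seat, m pressed down: 0 = free, its top 16 mm below the joint face; 6 mm travel; 5 N starts it, 10 N presses it 4 mm. The sleeve stands on it, 14 mm proud of the face, and the closed cap holds it 4 mm down. The washer moves straight down in the seat
- cap: loose grey upper half of the housing, 104 x 56 mm, 0.26 kg, lying joint side down; origin in the middle of its underside, x along its length. Flange 10 mm thick, middle 60 mm raised to 24 mm, sides flat, 56 mm apart there. Two 11 mm dowel holes at (41,17) and (-41,-17) mm (fits either way round); pocket 40 mm across, 10 mm deep underneath for the sleeve's top; 22 mm shaft hole above
- pin_foot (a point): foot of the gauge pin, on its axis: steel pin 15 mm across rising 40 mm above this point (top 8 mm tapers to 7 mm across), on a fixed round steel stand 62 mm across; this point is 14 mm above the bench, z up
- cup: loose white plastic cup, the reject cup: 63 mm across the rim, 52 mm at the foot, 40 mm high, open top, inside 45 to 56 mm across; origin in the middle of its foot
- driver: small screwdriver with red handle lying on the bench, 169 mm long; not to be moved
- hex_key: black L-shaped hex key lying on the bench, 83 x 26 mm; not to be moved
- glue: white glue bottle with red nozzle standing on the bench, 35 mm across, 96 mm tall; not to be moved
Things that resemble listed ones, but are neither listed nor needed, are in the scene too. What is shaped like the sleeve_a but pink is not meant.

How it is judged:
By the outcome, as a careful person would: the job done as asked, in the order asked, and still so for the second after the job is handed in, while the arm keeps its last pose, push and grip.
It also fails if it takes over 67 s, if anything falls off the work surface, if the arm or the gripper's body presses on something with over 40 N, if the wrist force passes 120 N, or if a joint passes its speed limit or range.

## Working session

There is one attempt and no reset: what is moved stays moved. The work goes in short steps, Python scripts to look and compute and a tool call to move; the robot and the scene stay as the last step left them, time stands still between calls to the robot, and variables do not carry over. Pictures are saved under pics/ and viewed, at most 10 in all, crops included, and the job is handed in when it is done.

Besides the shell and the picture viewer there is one more tool, called after ">>>" as name(argument=value, ...) on one line, values as JSON. drive_tool: Moves the arm, as the interface text tells. Its arguments: {"type":"object","properties":{"plan":{"type":"array","items":{"type":"object","properties":{"x":{"type":"number"},"y":{"type":"number"},"z":{"type":"number"},"ax":{"type":"number"},"ay":{"type":"number"},"az":{"type":"number"},"hand":{"type":"number"}}}},"grip_force":{"type":"number"}},"required":["plan"]}

```bash
mkdir -p pics; ls; python3 - <<'E'
from rig import monitor, imaging, r
import cv2,json
s=monitor.sense()
print({k:s[k] for k in ('clock','eef_pos','tcp_rot','opening','contact_force')})
for n in('top','side'):
    cv2.imwrite(f'pics/{n}0.png',imaging.grab_frame(n)[:,:,::-1])
    print(n,imaging.camera_info(n))
E
```

```text
pics
{'clock': 0.0, 'eef_pos': array([265.32635387, 565.34141271, 230.54950043]), 'tcp_rot': array([-3.14017717e+00,  2.81158444e-05,  2.70280695e+00]), 'opening': 1.0019431303945592, 'contact_force': array([ 0.66353911,  0.24025172, -0.38473133])}
top {'mtx': array([[402.60614049,   0.        , 281.59189035],
       [  0.        , 402.60614049, 208.02496119],
       [  0.        ,   0.        ,   1.        ]]), 'R': array([[-4.36493208e-01, -8.99707543e-01,  1.30807472e-04],
       [-8.74683449e-01,  4.24318706e-01, -2.34270141e-01],
       [ 2.10719109e-01, -1.02371741e-01, -9.72171530e-01]]), 't': array([ 212.64531642,  504.96593003, 1056.47627569])}
side {'mtx': array([[420.94096302,   0.        , 282.60300897],
       [  0.        , 420.94096302, 205.76983277],
       [  0.        ,   0.        ,   1.        ]]), 'R': array([[ 0.99832849,  0.05767165,  0.00377008],
       [ 0.03888565, -0.62200902, -0.78204392],
       [-0.04275674,  0.78088332, -0.62321192]]), 't': array([-549.5721673 ,   -4.02693758, 1100.86011952])}
```

View pics/top0.png

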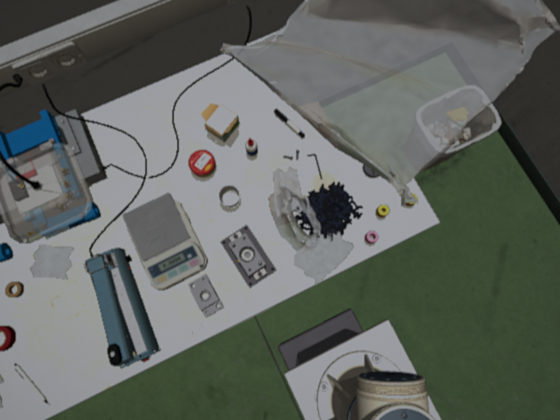

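View pics/side0.png

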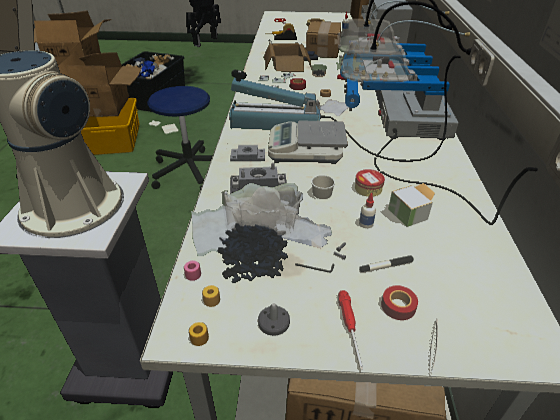

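The top view shows the housing at (247,255), the cap at (206,295), the cup at (230,197) and a pink sleeve at (371,237). A plastic sheet hides the pin in this view. In the side view the brass sleeves are at (211,296) and (199,333), with the pin at (273,318). I'll zoom in.

```bash
cat > h.py <<'E'
import numpy as np, cv2
from rig import monitor, imaging, r
def cam(n): 
    c=imaging.camera_info(n); return c['mtx'],c['R'],c['t']
def ray(n,u,v,z):
    K,R,t=cam(n); C=-R.T@t; d=R.T@np.linalg.solve(K,[u,v,1.]); return C+d*(z-C[2])/d[2]
def proj(n,X):
    K,R,t=cam(n); p=K@(R@np.asarray(X,float)+t); return p[:2]/p[2]
def crop(img,x0,y0,w,h,s): return cv2.resize(img[y0:y0+h,x0:x0+w],None,fx=s,fy=s,interpolation=cv2.INTER_CUBIC)
E
python3 - <<'E'
from h import *
s=cv2.imread('pics/side0.png');t=cv2.imread('pics/top0.png')
a=crop(s,178,265,133,100,6)
cv2.imwrite('pics/c1.png',a)
b=np.hstack([crop(t,180,175,100,150,4),crop(s,225,135,100,150,4)])
cv2.imwrite('pics/c2.png',b)
for n in('top','side'):
    K,R,tt=cam(n);print(n,-R.T@tt)
for u,v in((211,290),(199,327)):print(ray('side',u,v,30))
print(ray('side',273,322,14),ray('top',383,210,30),ray('top',230,190,40),ray('top',247,255,44),ray('top',206,295,24))
E
```

```text
top [ 311.88383839   85.20542023 1145.3467815 ]
side [ 595.87933126 -830.45336624  684.99183581]
[ 423.9822333  -287.71059095   30.        ]
[ 418.6035432  -375.15206879   30.        ]
[ 552.06947522 -344.48587677   14.        ] [ 422.45120403 -289.41712181   30.        ] [663.37617716  78.22194251  40.        ] [472.94197487 112.13476495  44.        ] [425.59179781 258.66870056  24.        ]
```

View pics/c1.png

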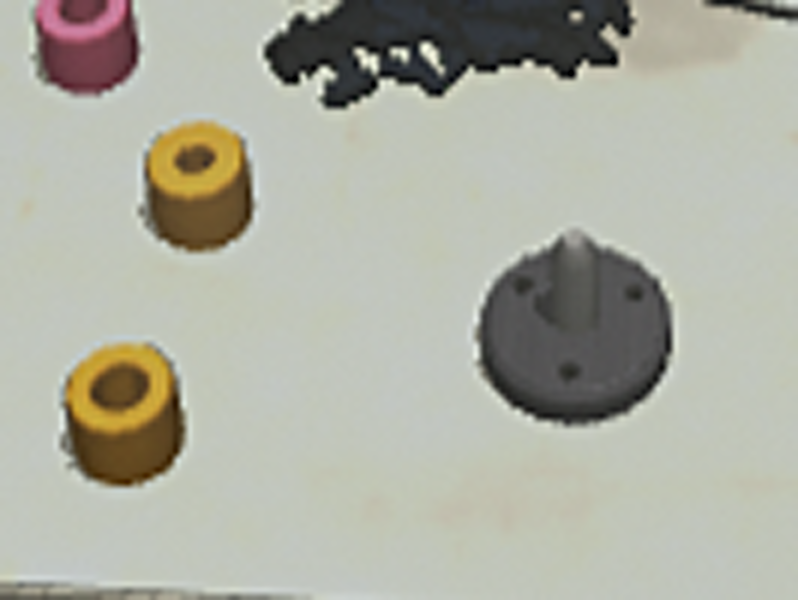

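View pics/c2.png

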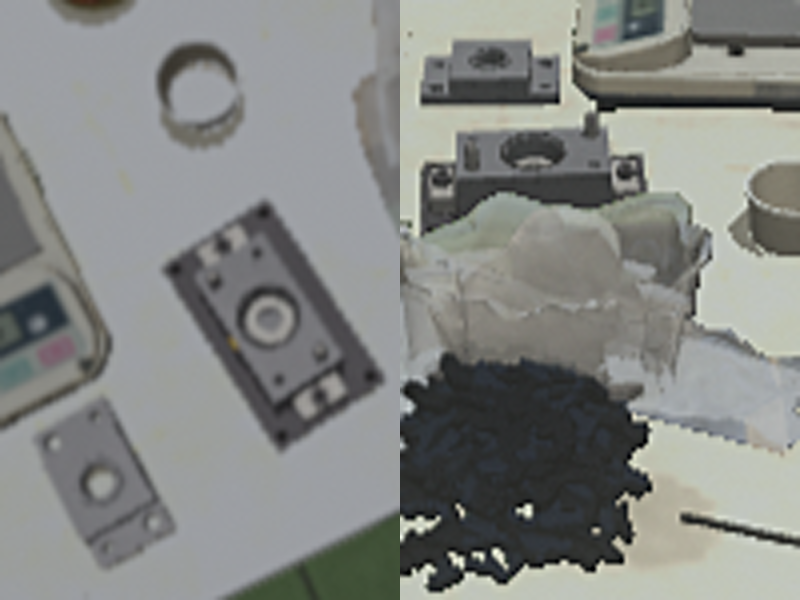

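The crop shows the far sleeve, at (211,292), has the small bore and is the reject. The near one, at (198,330), has the large bore and is the good one. The pin tip is at about (273.7,304). In the top view the housing seat is at about (247,255) and the cap hole at about (205,296). Next I'll enlarge these to measure them precisely.

```bash
python3 - <<'E'
from h import *
s=cv2.imread('pics/side0.png');t=cv2.imread('pics/top0.png')
def st(a): return cv2.normalize(a,None,0,255,cv2.NORM_MINMAX)
a=np.hstack([st(crop(t,220,223,56,66,7)),st(crop(t,185,270,42,66,7))])
cv2.imwrite('pics/c3.png',a);print(a.shape)
# sleeves tops
hsv=cv2.cvtColor(s,cv2.COLOR_BGR2HSV)
def comps(m,x0,x1,y0,y1,mina=20):
    mm=np.zeros_like(m);mm[y0:y1,x0:x1]=m[y0:y1,x0:x1]
    return [c for c in cv2.findContours(mm,cv2.RETR_EXTERNAL,cv2.CHAIN_APPROX_NONE)[0] if cv2.contourArea(c)>mina]
m=((hsv[...,0]>15)&(hsv[...,0]<32)&(hsv[...,1]>120)&(hsv[...,2]>165)).astype('uint8')
for c in comps(m,180,230,275,350):
    h=cv2.convexHull(c);e=cv2.fitEllipse(c);print('side sleeve',e[0],e[1],ray('side',*e[0],30),ray('side',*(np.array(cv2.minEnclosingCircle(h)[0])),30))
ht=cv2.cvtColor(t,cv2.COLOR_BGR2HSV)
m=((ht[...,0]>15)&(ht[...,0]<35)&(ht[...,1]>100)&(ht[...,2]>130)).astype('uint8')
for c in comps(m,365,400,195,225):
    e=cv2.fitEllipse(c);print('top sleeve',e,ray('top',*e[0],30))
# stand
m=((hsv[...,2]<105)&(hsv[...,1]<60)).astype('uint8')
for c in comps(m,250,300,290,345,100):
    x,y,w,h=cv2.boundingRect(c);print('stand',x,y,w,h)
for uv in((273.7,304.5),(273.4,303.5)):print('tip',uv,ray('side',*uv,54))
# cup: rim
print('pin foot proj',proj('side',(552,-344,14)),proj('side',(552,-344,54)))
g=t[...,:].max(2)
E
```

```text
(462, 686, 3)
side sleeve (197.35984802246094, 329.2428283691406) (12.827153205871582, 16.467985153198242) [ 416.64559643 -380.09925214   30.        ] [ 415.64709438 -378.5655241    30.        ]
side sleeve (210.03797912597656, 291.2513122558594) (10.753866195678711, 14.896461486816406) [ 422.68206285 -290.98633512   30.        ] [ 422.48389227 -290.35795939   30.        ]
top sleeve ((383.269287109375, 209.5464324951172), (9.120409965515137, 10.195951461791992), 115.26043701171875) [ 423.2760809  -290.75651711   30.        ]
stand 258 305 32 31
tip (273.7, 304.5) [ 553.05449415 -334.7332201    54.        ]
tip (273.4, 303.5) [ 552.32556686 -332.46438564   54.        ]
pin foot proj [272.98283714 321.7839776 ] [272.7552999 308.5246646]
```

View pics/c3.png

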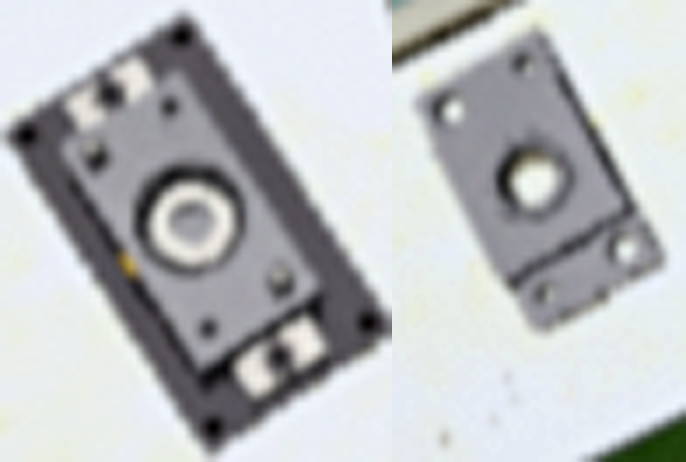

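```bash
python3 - <<'E'
from h import *
for y in(-332,-335,-338,-341):
    th=np.linspace(0,2*np.pi,200)
    d=lambda z,rr:np.array([proj('side',(552.5+rr*np.cos(a),y+rr*np.sin(a),z)) for a in th])
    D=np.vstack([d(0,31),d(14,31)]);T=d(54,3.5)
    print(y,'stand u',D[:,0].min(),D[:,0].max(),'v',D[:,1].min(),D[:,1].max(),'tip v',T[:,1].min(),T[:,1].max(),'u',T[:,0].mean())
f=lambda x,y,x0,y0,s:(x0+(x+.5)/s-.5,y0+(y+.5)/s-.5)
H=lambda x,y,z:ray('top',*f(x,y,220,223,7),z)
C=lambda x,y,z:ray('top',*f(x-392,y,185,270,7),z)
a,b=H(169,106,44),H(208,328,44)
print('housing tapped',a,b,(a+b)/2,np.linalg.norm(a-b),'seat',H(189,217,44))
d=b-a;print('yaw via tapped',np.degrees(np.arctan2(d[1],d[0])-np.arctan2(-17,41)))
a,b=H(97,155,64),H(283,283,64);print('dowels',a,b,(a+b)/2,np.linalg.norm(a-b))
a,b=C(449,109,10),C(628,248,10);d=b-a
print('cap dowelholes',a,b,(a+b)/2,np.linalg.norm(d),np.degrees(np.arctan2(d[1],d[0])-np.arctan2(17,41)))
a,b=C(523,63,10),C(543,293,10);d=b-a
print('cap screw',a,b,(a+b)/2,np.linalg.norm(d),np.degrees(np.arctan2(d[1],d[0])-np.arctan2(-17,41)),'shaft',C(534,180,24))
# side checks
for p in((472.0,147),(592,115)): print('dowel side',ray('side',*f(p[0]-400,p[1],225,135,4),64))
print('seat side',ray('side',*f(532-400,152,225,135,4),44),'cap shaft side',ray('side',*f(490-400,58,225,135,4),24))
# cup rim
t=cv2.imread('pics/top0.png')
print('cup rim',ray('top',*f(198,83,180,175,4),40),'foot',ray('top',*f(203,108,180,175,4),0))
E
```

```text
-332 stand u 257.56951579764325 289.83783412611723 v 303.59213955226164 334.7895401929274 tip v 301.79865566245104 304.82067068959054 u 273.5213053172439
-335 stand u 257.4063086333194 289.7685341552537 v 304.81290915638294 336.16398891454224 tip v 303.0863039574683 306.1264493768242 u 273.4009643615464
-338 stand u 257.24214945910506 289.69883034614884 v 306.04057979313757 337.54659892528576 tip v 304.3816633447098 307.4401028267711 u 273.2799002025951
-341 stand u 257.07702992082744 289.6287191585005 v 307.27521014588797 338.93744313254837 tip v 305.68480329910847 308.761702490407 u 273.15810630143784
housing tapped [520.34484592 100.30339465  44.        ] [434.63993156 122.94544011  44.        ] [477.49238874 111.62441738  44.        ] 88.64533020599016 seat [477.01110929 111.5529739   44.        ]
yaw via tapped 187.72192144147633
dowels [511.30455183 133.01503597  64.        ] [435.39109121  89.31869227  64.        ] [473.34782152 111.16686412  64.        ] 87.59123218278813
cap dowelholes [467.64464721 283.36950945  10.        ] [387.67909218 241.17073165  10.        ] [427.6618697  262.27012055  10.        ] 90.41696102325687 -174.69941990880955
cap screw [471.38783717 249.88675136  10.        ] [386.52270857 277.89876078  10.        ] [428.95527287 263.89275607  10.        ] 89.36868984310122 184.25370796841614 shaft [426.25105897 261.77008236  24.        ]
dowel side [439.70947036  86.30553165  64.        ]
dowel side [515.66635437 129.94845533  64.        ]
seat side [476.02464639 112.38349789  44.        ] cap shaft side [427.3688861  265.97620967  24.        ]
cup rim [649.94526975  86.97465105  40.        ] foot [643.20247292  91.51835494   0.        ]
```

>>> drive_tool(plan=[{"x": -4.6, "y": -6.5, "z": 0, "az": -5, "hand": 52}, {"x": -4.6, "y": -6.5, "z": 0, "az": -5, "hand": 52}, {"x": -4.6, "y": -6.5, "z": 0, "az": -5, "hand": 52}, {"x": -4.6, "y": -6.5, "z": 0, "az": -5, "hand": 52}, {"x": -4.6, "y": -6.5, "z": 0, "az": -5, "hand": 52}, {"x": -4.6, "y": -6.5, "z": 0, "az": -5, "hand": 52}, {"x": -4.6, "y": -6.5, "z": 0, "az": -5, "hand": 52}, {"x": -4.6, "y": -6.5, "z": 0, "az": -5, "hand": 52}], grip_force=40)

```text
invalid input
```

```bash
cat >> h.py <<'E'
from scipy.spatial.transform import Rotation as Ro
def go(x,y,z,yaw=None):
    s=monitor.sense(); R=Ro.from_euler('xyz',s['tcp_rot']).as_matrix()
    d=R.T@(np.array([x,y,z])-s['eef_pos'])/50
    yw=np.degrees(s['tcp_rot'][2]); dy=0 if yaw is None else ((yaw-yw+180)%360-180)
    print('t',s['clock'],'pos',s['eef_pos'].round(1),'rpy',np.degrees(s['tcp_rot']).round(2),'F',s['contact_force'].round(1),'open',round(s['opening'],3),'| units',d.round(3),'az',round(-dy/6,3),'rows',np.linalg.norm(d).round(2))
E
python3 -c "
from h import *
go(423,-290.7,120,184.8)"
```

```text
t 0.1 pos [265.3 565.4 230.6] rpy [-179.93   -0.    154.86] F [ 0.3  0.6 -0.5] open 0.997 | units [-10.128 -14.158   2.231] az -4.99 rows 17.55
```

>>> drive_tool(plan=[{"x": -4.6, "y": -6.5, "z": 0, "ax": 0, "ay": 0, "az": -5, "hand": 52}, {"x": -4.6, "y": -6.5, "z": 0, "ax": 0, "ay": 0, "az": -5, "hand": 52}, {"x": -4.6, "y": -6.5, "z": 0, "ax": 0, "ay": 0, "az": -5, "hand": 52}, {"x": -4.6, "y": -6.5, "z": 0, "ax": 0, "ay": 0, "az": -5, "hand": 52}, {"x": -4.6, "y": -6.5, "z": 0, "ax": 0, "ay": 0, "az": -5, "hand": 52}, {"x": -4.6, "y": -6.5, "z": 0, "ax": 0, "ay": 0, "az": -5, "hand": 52}, {"x": -4.6, "y": -6.5, "z": 0, "ax": 0, "ay": 0, "az": -5, "hand": 52}, {"x": -4.6, "y": -6.5, "z": 0, "ax": 0, "ay": 0, "az": -5, "hand": 52}], grip_force=40)

```text
clock: 0.9
eef_pos: [335.3, 171.9, 231.2]
tcp_rot: [-3.141, 0.0, -3.056]
contact_force: [0.6, -0.9, 0.0]
opening: 0.608
grasp_force: 0.0
```

```bash
python3 -c "
from h import *
go(423,-290.7,120,184.8)"
```

```text
t 0.9 pos [335.3 171.9 231.2] rpy [-1.7999e+02  1.0000e-02 -1.7511e+02] F [ 0.6 -0.9  0. ] open 0.608 | units [-0.958 -9.368  2.226] az 0.015 rows 9.68
```

>>> drive_tool(plan=[{"x": -0.8, "y": -7.9, "z": 0, "ax": 0, "ay": 0, "az": 0, "hand": 52}, {"x": -0.8, "y": -7.9, "z": 0, "ax": 0, "ay": 0, "az": 0, "hand": 52}, {"x": -0.8, "y": -7.9, "z": 0, "ax": 0, "ay": 0, "az": 0, "hand": 52}, {"x": -0.8, "y": -7.9, "z": 0, "ax": 0, "ay": 0, "az": 0, "hand": 52}, {"x": -0.8, "y": -7.9, "z": 0, "ax": 0, "ay": 0, "az": 0, "hand": 52}, {"x": -0.8, "y": -7.9, "z": 0, "ax": 0, "ay": 0, "az": 0, "hand": 52}, {"x": -0.8, "y": -7.9, "z": 0, "ax": 0, "ay": 0, "az": 0, "hand": 52}, {"x": -0.8, "y": -7.9, "z": 0, "ax": 0, "ay": 0, "az": 0, "hand": 52}])

```text
clock: 1.7
eef_pos: [408.7, -218.7, 231.2]
tcp_rot: [-3.142, 0.0, -3.058]
contact_force: [1.6, 0.8, 1.1]
opening: 0.609
grasp_force: 0.0
```

>>> drive_tool(plan=[{"x": -0.16, "y": -0.8, "z": 0.5, "ax": 0, "ay": 0, "az": 0, "hand": 52}, {"x": -0.16, "y": -1.47, "z": 1, "ax": 0, "ay": 0, "az": 0, "hand": 52}, {"x": -0.16, "y": -1.47, "z": 2, "ax": 0, "ay": 0, "az": 0, "hand": 52}, {"x": -0.16, "y": -1.47, "z": 3, "ax": 0, "ay": 0, "az": 0, "hand": 52}, {"x": -0.16, "y": -1.47, "z": 3, "ax": 0, "ay": 0, "az": 0, "hand": 52}])

```text
clock: 2.2
eef_pos: [418.8, -286.3, 75.6]
tcp_rot: [3.134, -0.009, -3.057]
contact_force: [-0.8, 1.0, 0.8]
opening: 0.612
grasp_force: 0.0
```

```bash
python3 - <<'E'
from h import *
go(422.9,-290.8,14,184.8)
i=imaging.grab_frame('side')[:,:,::-1]; t=cv2.imread('pics/top0.png')
a=crop(i,165,225,133,150,4); b=crop(cv2.imread('pics/side0.png'),290,160,65,75,4); c=crop(t,212,178,36,75,4)
m=np.zeros((600,800,3),'uint8'); m[:,:532]=a; m[:300,532:792]=b; m[300:,532:676]=c
cv2.imwrite('pics/c4.png',m)
E
```

```text
t 2.2 pos [ 418.8 -286.3   75.6] rpy [ 179.56   -0.53 -175.18] F [-0.8  1.   0.8] open 0.612 | units [-0.085 -0.106  1.23 ] az 0.003 rows 1.24
```

View pics/c4.png

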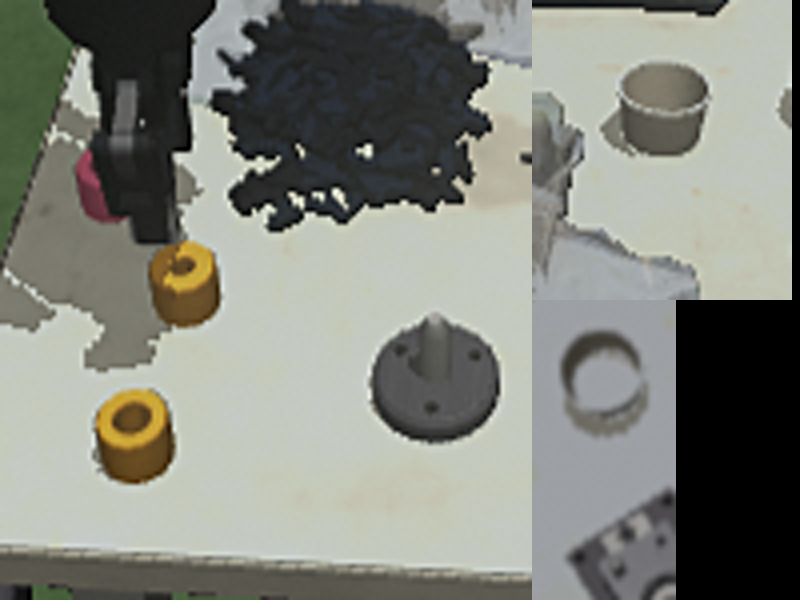

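The side view shows the gripper just behind the reject sleeve, aligned in y. The cup rim centre is at about (322.6,181.6) in the side view.

>>> drive_tool(plan=[{"x": 0, "y": 0, "z": 0.2, "ax": 0, "ay": 0, "az": 0, "hand": 52}, {"x": 0, "y": 0, "z": 0.2, "ax": 0, "ay": 0, "az": 0, "hand": 52}, {"x": 0, "y": 0, "z": 0.2, "ax": 0, "ay": 0, "az": 0, "hand": 52}])

```text
clock: 2.55
eef_pos: [424.3, -289.4, 73.2]
tcp_rot: [-3.14, 0.002, -3.056]
contact_force: [0.7, -0.0, 1.1]
opening: 0.609
grasp_force: 0.0
```

```bash
python3 - <<'E'
from h import *
go(422.9,-290.8,14,184.8)
print('cup',ray('side',322.6,181.6,40), ray('top',*(212+(604-532)/4-.4,178+(371-300)/4-.4),40))
for X in((650,87),(653,83)):
  print(X,[proj(n,(*X,z)).round(1) for n in('top','side') for z in(0,40)])
i=cv2.imread('pics/side0.png')
E
```

```text
t 2.55 pos [ 424.3 -289.4   73.2] rpy [-1.7988e+02  1.4000e-01 -1.7512e+02] F [ 0.7 -0.   1.1] open 0.609 | units [ 0.033 -0.022  1.183] az 0.014 rows 1.18
cup [651.53393364  86.98546319  40.        ] [649.42265419  85.72839003  40.        ]
(650, 87) [array([230.8, 199. ]), array([229.1, 195.4]), array([321.1, 193.6]), array([322. , 181.6])]
(653, 83) [array([231.7, 197.5]), array([230. , 193.9]), array([322.2, 194.6]), array([323.2, 182.5])]
```

>>> drive_tool(plan=[{"x": 0.03, "y": -0.03, "z": 0.7, "ax": 0, "ay": 0, "az": 0, "hand": 52}, {"x": 0.03, "y": -0.03, "z": 1.18, "ax": 0, "ay": 0, "az": 0, "hand": 52}, {"x": 0.03, "y": -0.03, "z": 1.18, "ax": 0, "ay": 0, "az": 0, "hand": 52}, {"x": 0.03, "y": -0.03, "z": 1.18, "ax": 0, "ay": 0, "az": 0, "hand": 20}, {"x": 0.03, "y": -0.03, "z": 1.18, "ax": 0, "ay": 0, "az": 0, "hand": 20}, {"x": 0.03, "y": -0.03, "z": 1.18, "ax": 0, "ay": 0, "az": 0, "hand": 20}, {"x": 0.03, "y": -0.03, "z": 1.18, "ax": 0, "ay": 0, "az": 0, "hand": 20}])

```text
clock: 3.25
eef_pos: [422.8, -291.1, 14.0]
tcp_rot: [-3.14, 0.002, -3.057]
contact_force: [-2.0, 1.8, 8.6]
opening: 0.376
grasp_force: 40.6
```

```bash
python3 -c "
from h import *
go(552.6,-334.5,100,184.8)"
```

```text
t 3.25 pos [ 422.8 -291.1   14. ] rpy [-1.7991e+02  1.1000e-01 -1.7514e+02] F [-2.   1.8  8.6] open 0.376 | units [-2.517 -1.088 -1.714] az 0.01 rows 3.23
```

>>> drive_tool(plan=[{"x": 0, "y": 0, "z": -0.8, "ax": 0, "ay": 0, "az": 0, "hand": 20}, {"x": -0.6, "y": -0.3, "z": -1.5, "ax": 0, "ay": 0, "az": 0, "hand": 20}, {"x": -1.5, "y": -0.6, "z": -1.5, "ax": 0, "ay": 0, "az": 0, "hand": 20}, {"x": -2.2, "y": -0.95, "z": -1.5, "ax": 0, "ay": 0, "az": 0, "hand": 20}, {"x": -2.52, "y": -1.09, "z": -1.5, "ax": 0, "ay": 0, "az": 0, "hand": 20}, {"x": -2.52, "y": -1.09, "z": -1.5, "ax": 0, "ay": 0, "az": 0, "hand": 20}, {"x": -2.52, "y": -1.09, "z": -1.5, "ax": 0, "ay": 0, "az": 0, "hand": 20}])

```text
clock: 3.95
eef_pos: [551.4, -333.8, 87.4]
tcp_rot: [3.141, -0.001, -3.057]
contact_force: [-1.1, -0.0, -0.5]
opening: 0.376
grasp_force: 40.8
```

```bash
python3 - <<'E'
from h import *
go(552.6,-334.5,62,184.8)
i=imaging.grab_frame('side')[:,:,::-1]
cv2.imwrite('pics/c5.png',crop(i,225,245,100,100,6))
E
```

```text
t 3.95 pos [ 551.4 -333.8   87.4] rpy [ 1.7998e+02 -3.0000e-02 -1.7513e+02] F [-1.1 -0.  -0.5] open 0.376 | units [-0.024 -0.017  0.509] az 0.012 rows 0.51
```

View pics/c5.png

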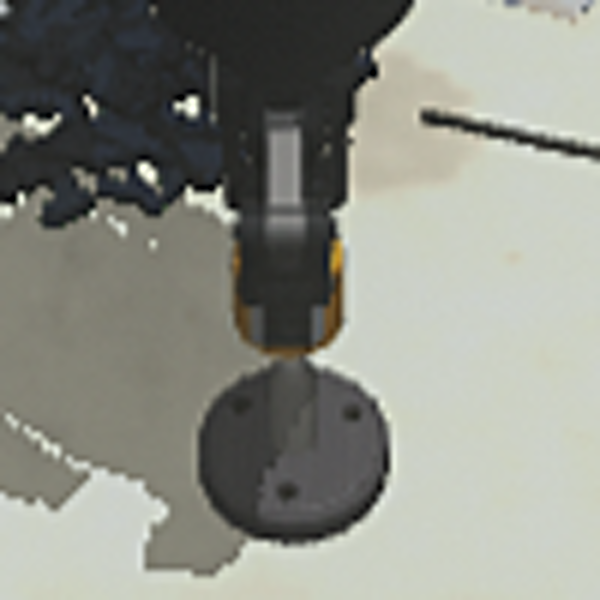

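The sleeve hangs over the pin tip, centred at about 289 against 294 for the pin in the crop, which is about 1.5 mm off in x. I'll lower it gently.

>>> drive_tool(plan=[{"x": -0.02, "y": -0.01, "z": 0.3, "ax": 0, "ay": 0, "az": 0, "hand": 20}, {"x": -0.02, "y": -0.01, "z": 0.45, "ax": 0, "ay": 0, "az": 0, "hand": 20}, {"x": -0.02, "y": -0.01, "z": 0.55, "ax": 0, "ay": 0, "az": 0, "hand": 20}, {"x": -0.02, "y": -0.01, "z": 0.55, "ax": 0, "ay": 0, "az": 0, "hand": 20}])

```text
clock: 4.4
eef_pos: [552.8, -333.7, 60.2]
tcp_rot: [3.14, -0.0, -3.057]
contact_force: [-1.4, 4.7, 10.4]
opening: 0.378
grasp_force: 42.3
```

```bash
python3 - <<'E'
from h import *
go(651,86,160,184.8)
E
```

```text
t 4.4 pos [ 552.8 -333.7   60.2] rpy [ 1.7992e+02 -2.0000e-02 -1.7517e+02] F [-1.4  4.7 10.4] open 0.378 | units [-2.664  8.202 -1.985] az 0.005 rows 8.85
```

>>> drive_tool(plan=[{"x": 0, "y": 0, "z": -1, "ax": 0, "ay": 0, "az": 0, "hand": 20}, {"x": -0.1, "y": 0.3, "z": -1.9, "ax": 0, "ay": 0, "az": 0, "hand": 20}, {"x": -0.4, "y": 1, "z": -2.5, "ax": 0, "ay": 0, "az": 0, "hand": 20}, {"x": -0.7, "y": 1.95, "z": -2.5, "ax": 0, "ay": 0, "az": 0, "hand": 20}, {"x": -1, "y": 2.9, "z": -2.5, "ax": 0, "ay": 0, "az": 0, "hand": 20}, {"x": -1.3, "y": 3.85, "z": -2.5, "ax": 0, "ay": 0, "az": 0, "hand": 20}, {"x": -1.6, "y": 4.8, "z": -2.5, "ax": 0, "ay": 0, "az": 0, "hand": 20}, {"x": -1.9, "y": 5.75, "z": -2.5, "ax": 0, "ay": 0, "az": 0, "hand": 20}])

```text
clock: 5.2
eef_pos: [622.8, -38.2, 184.1]
tcp_rot: [3.142, -0.001, -3.057]
contact_force: [0.8, -0.3, -1.0]
opening: 0.379
grasp_force: 41.3
```

>>> drive_tool(plan=[{"x": -0.3, "y": 0.95, "z": 0, "ax": 0, "ay": 0, "az": 0, "hand": 20}, {"x": -0.6, "y": 1.85, "z": 0, "ax": 0, "ay": 0, "az": 0, "hand": 20}, {"x": -0.76, "y": 2.45, "z": 0.4, "ax": 0, "ay": 0, "az": 0, "hand": 20}, {"x": -0.76, "y": 2.45, "z": 1.2, "ax": 0, "ay": 0, "az": 0, "hand": 20}, {"x": -0.76, "y": 2.45, "z": 1.6, "ax": 0, "ay": 0, "az": 0, "hand": 20}, {"x": -0.76, "y": 2.45, "z": 1.6, "ax": 0, "ay": 0, "az": 0, "hand": 20}, {"x": -0.76, "y": 2.45, "z": 1.6, "ax": 0, "ay": 0, "az": 0, "hand": 20}])

```text
clock: 5.9
eef_pos: [650.5, 85.0, 104.6]
tcp_rot: [-3.142, -0.001, -3.057]
contact_force: [0.2, 0.0, -1.5]
opening: 0.376
grasp_force: 41.3
```

```bash
python3 - <<'E'
from h import *
go(651,86,47,184.8)
i=imaging.grab_frame('side')[:,:,::-1];t=imaging.grab_frame('top')[:,:,::-1]
cv2.imwrite('pics/c6.png',np.hstack([crop(i,280,125,80,100,5),crop(t,190,150,80,100,5)]))
E
```

```text
t 5.9 pos [650.5  85.  104.6] rpy [-1.8000e+02 -6.0000e-02 -1.7515e+02] F [ 0.2  0.  -1.5] open 0.376 | units [-0.012  0.019  1.151] az 0.008 rows 1.15
```

View pics/c6.png

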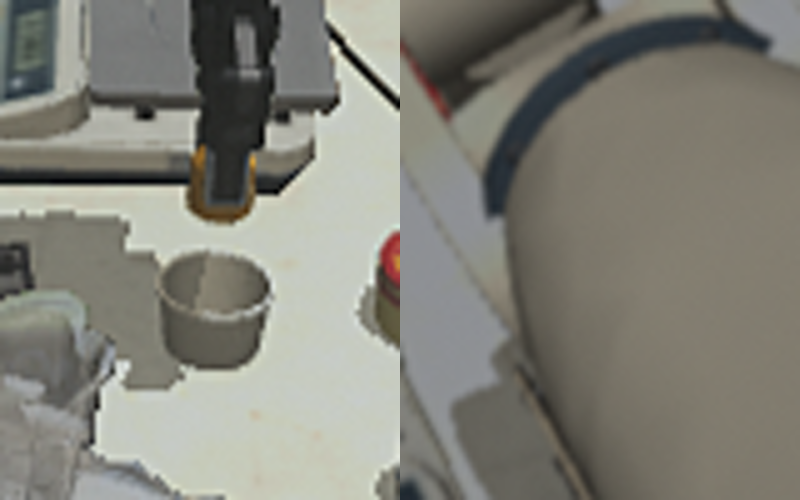

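The sleeve hangs above the cup, at 221 against the rim centre at 216 in the crop. That offset is expected from the height difference, so I'll lower and release.

>>> drive_tool(plan=[{"x": -0.01, "y": 0.02, "z": 0.8, "ax": 0, "ay": 0, "az": 0, "hand": 20}, {"x": -0.01, "y": 0.02, "z": 1.15, "ax": 0, "ay": 0, "az": 0, "hand": 20}, {"x": -0.01, "y": 0.02, "z": 1.17, "ax": 0, "ay": 0, "az": 0, "hand": 20}, {"x": -0.01, "y": 0.02, "z": 1.17, "ax": 0, "ay": 0, "az": 0, "hand": 20}, {"x": -0.01, "y": 0.02, "z": 1.17, "ax": 0, "ay": 0, "az": 0, "hand": 52}, {"x": -0.01, "y": 0.02, "z": 1.17, "ax": 0, "ay": 0, "az": 0, "hand": 52}, {"x": -0.01, "y": 0.02, "z": 1.17, "ax": 0, "ay": 0, "az": 0, "hand": 52}, {"x": -0.01, "y": 0.02, "z": 0.6, "ax": 0, "ay": 0, "az": 0, "hand": 52}])

```text
clock: 6.8
eef_pos: [648.9, 86.0, 72.4]
tcp_rot: [-3.141, -0.005, -3.057]
contact_force: [0.1, 0.2, 0.0]
opening: 0.609
grasp_force: 0.0
```

>>> drive_tool(plan=[{"x": 0, "y": 0, "z": -1, "ax": 0, "ay": 0, "az": 0, "hand": 52}, {"x": 0, "y": 0, "z": -2, "ax": 0, "ay": 0, "az": 0, "hand": 52}, {"x": 0.4, "y": -0.8, "z": -2.3, "ax": 0, "ay": 0, "az": 0, "hand": 52}, {"x": 0.8, "y": -1.65, "z": -2.3, "ax": 0, "ay": 0, "az": 0, "hand": 52}, {"x": 1.2, "y": -2.5, "z": -2.3, "ax": 0, "ay": 0, "az": 0, "hand": 52}, {"x": 1.6, "y": -3.35, "z": -2.3, "ax": 0, "ay": 0, "az": 0, "hand": 52}, {"x": 2, "y": -4.2, "z": -2.3, "ax": 0, "ay": 0, "az": 0, "hand": 52}, {"x": 2.4, "y": -5.05, "z": -2.3, "ax": 0, "ay": 0, "az": 0, "hand": 52}])

```text
clock: 7.6
eef_pos: [552.4, -177.1, 190.6]
tcp_rot: [-3.141, 0.001, -3.057]
contact_force: [1.2, -0.1, -0.2]
opening: 0.61
grasp_force: 0.0
```

```bash
python3 - <<'E'
from h import *
go(417,-379.6,60,184.8)
i=imaging.grab_frame('side')[:,:,::-1]
cv2.imwrite('pics/s7.png',i)
h=cv2.cvtColor(i,cv2.COLOR_BGR2HSV)
m=((h[...,0]>12)&(h[...,0]<32)&(h[...,1]>110)&(h[...,2]>60)).astype('uint8')
print([ (cv2.boundingRect(c),cv2.contourArea(c)) for c in cv2.findContours(m[165:360,180:360].copy(),0,2)[0] if cv2.contourArea(c)>4])
E
```

```text
t 7.6 pos [ 552.4 -177.1  190.6] rpy [-1.7997e+02  7.0000e-02 -1.7513e+02] F [ 1.2 -0.1 -0.2] open 0.61 | units [ 3.045 -3.804  2.611] az 0.012 rows 5.53
[((9, 157, 19, 24), 329.5), ((138, 15, 12, 8), 62.0)]
```

>>> drive_tool(plan=[{"x": 0.6, "y": -0.76, "z": 0, "ax": 0, "ay": 0, "az": 0, "hand": 52}, {"x": 1.2, "y": -1.52, "z": 0.2, "ax": 0, "ay": 0, "az": 0, "hand": 52}, {"x": 1.8, "y": -2.28, "z": 0.5, "ax": 0, "ay": 0, "az": 0, "hand": 52}, {"x": 2.4, "y": -3.04, "z": 0.8, "ax": 0, "ay": 0, "az": 0, "hand": 52}, {"x": 3.04, "y": -3.8, "z": 1.0, "ax": 0, "ay": 0, "az": 0, "hand": 52}, {"x": 3.04, "y": -3.8, "z": 1.9, "ax": 0, "ay": 0, "az": 0, "hand": 52}, {"x": 3.04, "y": -3.8, "z": 2.4, "ax": 0, "ay": 0, "az": 0, "hand": 52}, {"x": 3.04, "y": -3.8, "z": 2.4, "ax": 0, "ay": 0, "az": 0, "hand": 52}])

```text
clock: 8.45
eef_pos: [415.6, -376.5, 67.1]
tcp_rot: [3.138, -0.004, -3.058]
contact_force: [0.0, -0.1, -0.4]
opening: 0.605
grasp_force: 0.0
```

>>> drive_tool(plan=[{"x": 0, "y": 0, "z": 0, "ax": 0, "ay": 0, "az": 0, "hand": 52}, {"x": 0, "y": 0, "z": 0, "ax": 0, "ay": 0, "az": 0, "hand": 52}])

```text
clock: 8.65
eef_pos: [418.9, -378.3, 71.6]
tcp_rot: [-3.14, 0.002, -3.056]
contact_force: [-0.1, -0.5, 0.1]
opening: 0.608
grasp_force: 0.0
```

```bash
python3 - <<'E'
from h import *
go(417.2,-379.8,14,184.8)
E
```

```text
t 8.65 pos [ 418.9 -378.3   71.6] rpy [-1.7988e+02  1.1000e-01 -1.7510e+02] F [-0.1 -0.5  0.1] open 0.608 | units [ 0.039 -0.025  1.152] az 0.016 rows 1.15
```

>>> drive_tool(plan=[{"x": 0.04, "y": -0.03, "z": 0.7, "ax": 0, "ay": 0, "az": 0, "hand": 52}, {"x": 0.04, "y": -0.03, "z": 1.15, "ax": 0, "ay": 0, "az": 0, "hand": 52}, {"x": 0.04, "y": -0.03, "z": 1.15, "ax": 0, "ay": 0, "az": 0, "hand": 52}, {"x": 0.04, "y": -0.03, "z": 1.15, "ax": 0, "ay": 0, "az": 0, "hand": 20}, {"x": 0.04, "y": -0.03, "z": 1.15, "ax": 0, "ay": 0, "az": 0, "hand": 20}, {"x": 0.04, "y": -0.03, "z": 1.15, "ax": 0, "ay": 0, "az": 0, "hand": 20}, {"x": 0.04, "y": -0.03, "z": 1.15, "ax": 0, "ay": 0, "az": 0, "hand": 20}])

```text
clock: 9.35
eef_pos: [417.0, -380.1, 14.2]
tcp_rot: [-3.14, 0.002, -3.057]
contact_force: [-0.3, 2.1, 7.5]
opening: 0.377
grasp_force: 40.6
```

>>> drive_tool(plan=[{"x": 0, "y": 0, "z": -0.8, "ax": 0, "ay": 0, "az": 0, "hand": 20}, {"x": -0.7, "y": 0.2, "z": -1.5, "ax": 0, "ay": 0, "az": 0, "hand": 20}, {"x": -1.6, "y": 0.4, "z": -1.5, "ax": 0, "ay": 0, "az": 0, "hand": 20}, {"x": -2.4, "y": 0.6, "z": -1.5, "ax": 0, "ay": 0, "az": 0, "hand": 20}, {"x": -2.78, "y": 0.7, "z": -1.5, "ax": 0, "ay": 0, "az": 0, "hand": 20}, {"x": -2.78, "y": 0.7, "z": -1.5, "ax": 0, "ay": 0, "az": 0, "hand": 20}, {"x": -2.78, "y": 0.7, "z": -1.5, "ax": 0, "ay": 0, "az": 0, "hand": 20}, {"x": -2.78, "y": 0.7, "z": -1.5, "ax": 0, "ay": 0, "az": 0, "hand": 20}])

```text
clock: 10.15
eef_pos: [549.9, -332.9, 87.1]
tcp_rot: [3.141, -0.001, -3.057]
contact_force: [0.1, -0.2, -2.2]
opening: 0.377
grasp_force: 40.8
```

```bash
python3 - <<'E'
from h import *
go(552.6,-333.5,62,184.8)
i=imaging.grab_frame('side')[:,:,::-1]
h=cv2.cvtColor(i,cv2.COLOR_BGR2HSV)
m=((h[...,0]>12)&(h[...,0]<32)&(h[...,1]>110)&(h[...,2]>60)).astype('uint8')[230:345,230:320]
ys,xs=np.nonzero(m);
for y in range(ys.min(),ys.max()+1):
    x=xs[ys==y]; print(y+230,x.min()+230,x.max()+230,end='; ') if len(x) else 0
print('expect tip u',proj('side',(552.6,-333.5,60)),'sleeve axis u at TCP', [proj('side',(*monitor.sense()['eef_pos'][:2],z)).round(1) for z in(73,103)])
E
```

```text
t 10.15 pos [ 549.9 -332.9   87.1] rpy [ 1.7997e+02 -7.0000e-02 -1.7517e+02] F [ 0.1 -0.2 -2.2] open 0.377 | units [-0.053 -0.017  0.502] az 0.005 rows 0.51
284 279 279; 285 280 280; 286 263 280; 287 263 280; 288 263 280; 289 263 280; 290 279 280; 291 280 280; 292 280 280; 293 280 280; 294 263 280; 295 263 280; 296 264 280; 297 264 280; 298 264 280; 299 264 280; 300 265 279; 301 265 278; 302 268 277; 303 268 274; expect tip u [273.47408762 301.8912306 ] sleeve axis u at TCP [array([272. , 297.1]), array([271.8, 286.2])]
```

>>> drive_tool(plan=[{"x": -0.05, "y": -0.01, "z": 0.1, "ax": 0, "ay": 0, "az": 0, "hand": 20}, {"x": -0.05, "y": -0.01, "z": 0.3, "ax": 0, "ay": 0, "az": 0, "hand": 20}, {"x": -0.05, "y": -0.01, "z": 0.45, "ax": 0, "ay": 0, "az": 0, "hand": 20}, {"x": -0.05, "y": -0.01, "z": 0.52, "ax": 0, "ay": 0, "az": 0, "hand": 20}, {"x": -0.05, "y": -0.01, "z": 0.6, "ax": 0, "ay": 0, "az": 0, "hand": 20}])

```text
clock: 10.7
eef_pos: [553.6, -332.9, 56.5]
tcp_rot: [3.141, -0.001, -3.057]
contact_force: [-0.5, 0.3, -0.9]
opening: 0.377
grasp_force: 40.8
```

```bash
python3 - <<'E'
from h import *
go(552.6,-333.5,30,184.8)
E
```

```text
t 10.7 pos [ 553.6 -332.9   56.5] rpy [ 1.7997e+02 -4.0000e-02 -1.7515e+02] F [-0.5  0.3 -0.9] open 0.377 | units [ 0.02  -0.011  0.53 ] az 0.009 rows 0.53
```

>>> drive_tool(plan=[{"x": 0.01, "y": -0.01, "z": 0.15, "ax": 0, "ay": 0, "az": 0, "hand": 20}, {"x": 0.01, "y": -0.01, "z": 0.3, "ax": 0, "ay": 0, "az": 0, "hand": 20}, {"x": 0.01, "y": -0.01, "z": 0.43, "ax": 0, "ay": 0, "az": 0, "hand": 20}, {"x": 0.01, "y": -0.01, "z": 0.53, "ax": 0, "ay": 0, "az": 0, "hand": 20}, {"x": 0.01, "y": -0.01, "z": 0.56, "ax": 0, "ay": 0, "az": 0, "hand": 20}, {"x": 0.01, "y": -0.01, "z": 0.56, "ax": 0, "ay": 0, "az": 0, "hand": 20}])

```text
clock: 11.3
eef_pos: [553.3, -333.5, 29.0]
tcp_rot: [3.141, -0.0, -3.057]
contact_force: [-0.4, 0.0, -1.4]
opening: 0.376
grasp_force: 40.8
```

```bash
python3 - <<'E'
from h import *
go(476.8,111.8,160,184.8)
E
```

```text
t 11.3 pos [ 553.3 -333.5   29. ] rpy [ 1.7999e+02 -2.0000e-02 -1.7514e+02] F [-0.4  0.  -1.4] open 0.376 | units [ 0.772  9.003 -2.618] az 0.01 rows 9.41
```

>>> drive_tool(plan=[{"x": 0, "y": 0, "z": 0.03, "ax": 0, "ay": 0, "az": 0, "hand": 20}, {"x": 0, "y": 0, "z": 0.04, "ax": 0, "ay": 0, "az": 0, "hand": 20}, {"x": 0, "y": 0, "z": 0.04, "ax": 0, "ay": 0, "az": 0, "hand": 20}])

```text
clock: 11.6
eef_pos: [553.7, -333.7, 28.3]
tcp_rot: [-3.141, 0.001, -3.057]
contact_force: [-2.1, 0.2, 4.2]
opening: 0.378
grasp_force: 41.5
```

>>> drive_tool(plan=[{"x": 0, "y": 0, "z": -0.3, "ax": 0, "ay": 0, "az": 0, "hand": 20}, {"x": 0, "y": 0, "z": -0.8, "ax": 0, "ay": 0, "az": 0, "hand": 20}, {"x": 0, "y": 0, "z": -1.6, "ax": 0, "ay": 0, "az": 0, "hand": 20}, {"x": 0, "y": 0, "z": -2.5, "ax": 0, "ay": 0, "az": 0, "hand": 20}, {"x": 0.1, "y": 0.7, "z": -3.1, "ax": 0, "ay": 0, "az": 0, "hand": 20}, {"x": 0.2, "y": 1.6, "z": -3.2, "ax": 0, "ay": 0, "az": 0, "hand": 20}, {"x": 0.25, "y": 2.5, "z": -3.2, "ax": 0, "ay": 0, "az": 0, "hand": 20}, {"x": 0.3, "y": 3.4, "z": -3.2, "ax": 0, "ay": 0, "az": 0, "hand": 20}])

```text
clock: 12.4
eef_pos: [523.9, -164.1, 189.0]
tcp_rot: [-3.141, 0.002, -3.058]
contact_force: [-0.1, 0.6, -1.8]
opening: 0.374
grasp_force: 40.8
```

>>> drive_tool(plan=[{"x": 0.1, "y": 0.95, "z": 0, "ax": 0, "ay": 0, "az": 0, "hand": 20}, {"x": 0.2, "y": 1.9, "z": 0, "ax": 0, "ay": 0, "az": 0, "hand": 20}, {"x": 0.3, "y": 2.85, "z": 0, "ax": 0, "ay": 0, "az": 0, "hand": 20}, {"x": 0.4, "y": 3.8, "z": 0, "ax": 0, "ay": 0, "az": 0, "hand": 20}, {"x": 0.45, "y": 4.7, "z": 0, "ax": 0, "ay": 0, "az": 0, "hand": 20}, {"x": 0.47, "y": 5.4, "z": 0.4, "ax": 0, "ay": 0, "az": 0, "hand": 20}, {"x": 0.47, "y": 5.6, "z": 1.2, "ax": 0, "ay": 0, "az": 0, "hand": 20}, {"x": 0.47, "y": 5.6, "z": 1.4, "ax": 0, "ay": 0, "az": 0, "hand": 20}])

```text
clock: 13.2
eef_pos: [475.0, 112.8, 115.6]
tcp_rot: [-3.141, -0.003, -3.054]
contact_force: [-0.7, -0.5, -1.6]
opening: 0.377
grasp_force: 40.8
```

```bash
python3 - <<'E'
from h import *
go(476.8,111.8,90,184.8)
E
```

```text
t 13.2 pos [475.  112.8 115.6] rpy [-1.7998e+02 -1.7000e-01 -1.7499e+02] F [-0.7 -0.5 -1.6] open 0.377 | units [-0.036 -0.023  0.511] az 0.036 rows 0.51
```

>>> drive_tool(plan=[{"x": -0.03, "y": -0.02, "z": 0.5, "ax": 0, "ay": 0, "az": 0, "hand": 20}, {"x": -0.03, "y": -0.02, "z": 0.9, "ax": 0, "ay": 0, "az": 0, "hand": 20}, {"x": -0.03, "y": -0.02, "z": 1.02, "ax": 0, "ay": 0, "az": 0, "hand": 20}, {"x": -0.03, "y": -0.02, "z": 1.02, "ax": 0, "ay": 0, "az": 0, "hand": 20}])

```text
clock: 13.6
eef_pos: [478.5, 110.1, 66.5]
tcp_rot: [-3.141, -0.001, -3.058]
contact_force: [1.2, -0.4, -1.3]
opening: 0.376
grasp_force: 40.8
```

```bash
python3 - <<'E'
from h import *
go(476.8,111.8,47,184.8)
E
```

```text
t 13.6 pos [478.5 110.1  66.5] rpy [-1.7999e+02 -5.0000e-02 -1.7518e+02] F [ 1.2 -0.4 -1.3] open 0.376 | units [0.031 0.037 0.391] az 0.003 rows 0.39
```

>>> drive_tool(plan=[{"x": 0.03, "y": 0.03, "z": 0.02, "ax": 0, "ay": 0, "az": 0, "hand": 20}, {"x": 0.03, "y": 0.03, "z": 0.12, "ax": 0, "ay": 0, "az": 0, "hand": 20}, {"x": 0.03, "y": 0.03, "z": 0.2, "ax": 0, "ay": 0, "az": 0, "hand": 20}, {"x": 0.03, "y": 0.03, "z": 0.28, "ax": 0, "ay": 0, "az": 0, "hand": 20}, {"x": 0.03, "y": 0.03, "z": 0.28, "ax": 0, "ay": 0, "az": 0, "hand": 20}])

```text
clock: 14.1
eef_pos: [476.6, 112.0, 51.9]
tcp_rot: [-3.141, -0.001, -3.057]
contact_force: [0.8, 0.1, -2.8]
opening: 0.372
grasp_force: 40.9
```

```bash
python3 - <<'E'
from h import *
go(476.8,111.8,47,184.8)
E
```

```text
t 14.1 pos [476.6 112.   51.9] rpy [-1.7999e+02 -4.0000e-02 -1.7514e+02] F [ 0.8  0.1 -2.8] open 0.372 | units [-0.003 -0.005  0.097] az 0.01 rows 0.1
```

>>> drive_tool(plan=[{"x": 0, "y": 0, "z": 0.06, "ax": 0, "ay": 0, "az": 0, "hand": 20}, {"x": 0, "y": 0, "z": 0.1, "ax": 0, "ay": 0, "az": 0, "hand": 20}, {"x": 0, "y": 0, "z": 0.1, "ax": 0, "ay": 0, "az": 0, "hand": 20}])

```text
clock: 14.4
eef_pos: [476.7, 112.1, 47.0]
tcp_rot: [-3.141, -0.001, -3.057]
contact_force: [0.1, -0.6, -1.9]
opening: 0.379
grasp_force: 40.9
```

>>> drive_tool(plan=[{"x": 0, "y": 0, "z": 0, "ax": 0, "ay": 0, "az": 0, "hand": 40}, {"x": 0, "y": 0, "z": 0, "ax": 0, "ay": 0, "az": 0, "hand": 50}, {"x": 0, "y": 0, "z": 0, "ax": 0, "ay": 0, "az": 0, "hand": 50}, {"x": 0, "y": 0, "z": 0, "ax": 0, "ay": 0, "az": 0, "hand": 50}, {"x": 0, "y": 0, "z": -0.3, "ax": 0, "ay": 0, "az": 0, "hand": 50}, {"x": 0, "y": 0, "z": -0.8, "ax": 0, "ay": 0, "az": 0, "hand": 60}, {"x": 0, "y": 0, "z": -1.6, "ax": 0, "ay": 0, "az": 0, "hand": 80}, {"x": 0, "y": 0, "z": -2.4, "ax": 0, "ay": 0, "az": 0, "hand": 80}])

```text
clock: 15.2
eef_pos: [476.3, 112.0, 168.3]
tcp_rot: [-3.141, -0.001, -3.057]
contact_force: [1.7, -0.3, -0.4]
opening: 0.938
grasp_force: 0.0
```

```bash
python3 - <<'E'
from h import *
go(427.5,263,80,184.8)
E
```

```text
t 15.2 pos [476.3 112.  168.3] rpy [-1.7999e+02 -8.0000e-02 -1.7514e+02] F [ 1.7 -0.3 -0.4] open 0.938 | units [0.714 3.093 1.766] az 0.01 rows 3.63
```

>>> drive_tool(plan=[{"x": 0.2, "y": 0.9, "z": 0, "ax": 0, "ay": 0, "az": 0, "hand": 80}, {"x": 0.45, "y": 1.8, "z": 0.3, "ax": 0, "ay": 0, "az": 0, "hand": 80}, {"x": 0.65, "y": 2.7, "z": 0.6, "ax": 0, "ay": 0, "az": 0, "hand": 80}, {"x": 0.71, "y": 3.09, "z": 1.1, "ax": 0, "ay": 0, "az": 0, "hand": 80}, {"x": 0.71, "y": 3.09, "z": 1.6, "ax": 0, "ay": 0, "az": 0, "hand": 80}, {"x": 0.71, "y": 3.09, "z": 1.7, "ax": 0, "ay": 0, "az": 0, "hand": 80}, {"x": 0.71, "y": 3.09, "z": 1.7, "ax": 0, "ay": 0, "az": 0, "hand": 80}, {"x": 0.71, "y": 3.09, "z": 1.7, "ax": 0, "ay": 0, "az": 0, "hand": 80}])

```text
clock: 16.0
eef_pos: [429.1, 262.9, 83.2]
tcp_rot: [3.141, 0.001, -3.058]
contact_force: [0.2, -0.5, 0.3]
opening: 0.941
grasp_force: 0.0
```

```bash
python3 - <<'E'
from h import *
go(427.5,263,5,184.8)
i=imaging.grab_frame('side')[:,:,::-1]
cv2.imwrite('pics/c7.png',crop(i,210,110,100,75,8))
E
```

```text
t 16.0 pos [429.1 262.9  83.2] rpy [ 1.7998e+02  5.0000e-02 -1.7519e+02] F [ 0.2 -0.5  0.3] open 0.941 | units [0.033 0.004 1.563] az 0.002 rows 1.56
```

View pics/c7.png

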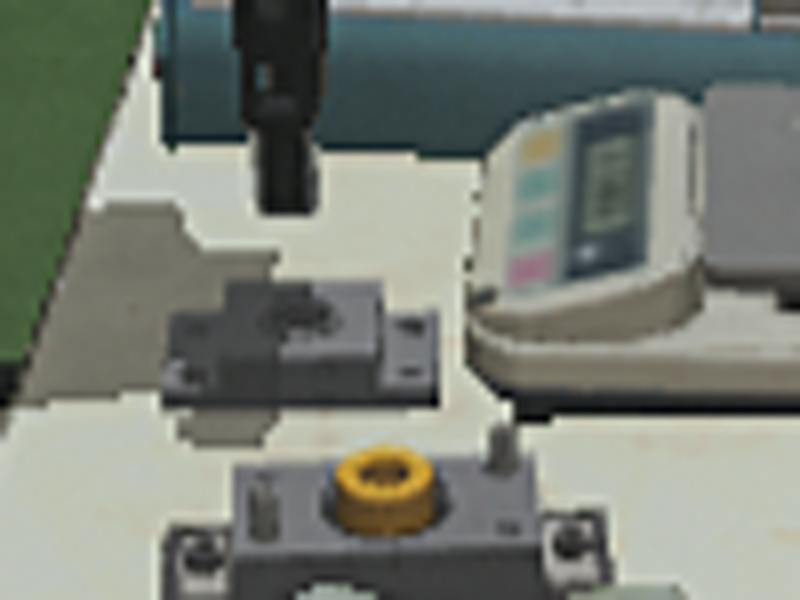

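The sleeve stands upright in the seat at (385,490), between the dowels at (263,510) and (502,450). The cap sits centred under the gripper. I'll compute the cap's x offset.

```bash
python3 - <<'E'
from h import *
print('shaft',ray('side',248.0,148.7,24))
for x in(425,427.5,430):
    c,s=np.cos(np.radians(4.8)),np.sin(np.radians(4.8))
    P=lambda a,b,z:proj('side',(x+c*a-s*b,263+s*a+c*b,z)).round(2)
    print(x,'flange front bottom',P(-52,-28,0),P(52,-28,0),'raised front top',P(-30,-28,24),P(30,-28,24),'back',P(-30,28,24))
f=lambda X,Y:(210+(X+.5)/8-.5,110+(Y+.5)/8-.5)
print('seen',f(164,406),f(438,406),f(216,360),f(381,360),f(226,282))
print('sleeve centre',ray('side',*f(385,472),58))
# dowels: tops at left (263,480), right (502,428)
a,b=ray('side',*f(263,482),64),ray('side',*f(502,430),64);d=b-a
print(a,b,(a+b)/2,np.degrees(np.arctan2(d[1],d[0])-np.arctan2(17,41)),np.linalg.norm(d))
E
```

```text
shaft [429.70971453 268.62099827  24.        ]
425 flange front bottom [228.91 161.53] [263.54 161.15] raised front top [235.72 154.6 ] [255.94 154.39] back [236.83 144.98]
427.5 flange front bottom [229.73 161.56] [264.36 161.18] raised front top [236.55 154.63] [256.77 154.42] back [237.64 145.01]
430 flange front bottom [230.56 161.59] [265.19 161.21] raised front top [237.39 154.66] [257.61 154.45] back [238.45 145.04]
seen (230.0625, 160.3125) (264.3125, 160.3125) (236.5625, 154.5625) (257.1875, 154.5625) (237.8125, 144.8125)
sleeve centre [476.78916046 111.14892535  58.        ]
[438.23873011  93.6290986   64.        ] [514.79769659 130.20485994  64.        ] [476.51821335 111.91697927  64.        ] 3.0153994145975322 84.84728437862724
```

```bash
python3 - <<'E'
from h import *
f=lambda x,y,x0,y0,s:(x0+(x+.5)/s-.5,y0+(y+.5)/s-.5)
H=lambda x,y,z:ray('top',*f(x,y,220,223,7),z)[:2]
C=lambda x,y,z:ray('top',*f(x-392,y,185,270,7),z)[:2]
an=lambda a,b:(np.degrees(np.arctan2(*(b-a)[::-1])).round(2),np.linalg.norm(b-a).round(1))
q=[H(*p,44) for p in((65,145),(178,72),(318,300),(203,372))];print('face',an(q[3],q[0]),an(q[2],q[1]),an(q[1],q[0]),an(q[2],q[3]),sum(q)/4)
q=[H(*p,8) for p in((18,133),(183,22),(383,325),(212,443))];print('plate',an(q[3],q[0]),an(q[2],q[1]),an(q[1],q[0]),an(q[2],q[3]),sum(q)/4)
q=[C(*p,10) for p in((419,100),(545,32),(665,265),(540,332))];print('cap',an(q[3],q[0]),an(q[2],q[1]),an(q[1],q[0]),an(q[2],q[3]),sum(q)/4)
# Clean minAreaRect of dark plate / cap on plane z via mask
t=cv2.imread('pics/top0.png');g=cv2.cvtColor(t,cv2.COLOR_BGR2GRAY)
for nm,(x0,y0,x1,y1),th,z in(('plate',(218,220,278,292),85,8),):
    m=(g[y0:y1,x0:x1]<th).astype('uint8');cs=cv2.findContours(m,0,1)[0];c=max(cs,key=cv2.contourArea)
    w=np.array([H0[:2] for H0 in [ray('top',p[0][0]+x0,p[0][1]+y0,z) for p in c]],'float32');print(nm,cv2.minAreaRect(w))
E
```

```text
face (np.float64(6.5), np.float64(104.6)) (np.float64(6.21), np.float64(106.0)) (np.float64(97.71), np.float64(52.7)) (np.float64(96.18), np.float64(52.1)) [475.30605292 111.68564406]
plate (np.float64(7.35), np.float64(148.2)) (np.float64(7.92), np.float64(148.6)) (np.float64(98.91), np.float64(80.6)) (np.float64(98.6), np.float64(82.0)) [476.56381739 111.0406456 ]
cap (np.float64(4.42), np.float64(102.8)) (np.float64(3.55), np.float64(103.5)) (np.float64(92.79), np.float64(55.6)) (np.float64(92.03), np.float64(54.1)) [425.9541782  261.35388214]
plate ((475.91119384765625, 111.61614990234375), (152.62744140625, 85.38029479980469), 7.505198955535889)
```

>>> drive_tool(plan=[{"x": 0.03, "y": 0, "z": 0.8, "ax": 0, "ay": 0, "az": 0, "hand": 80}, {"x": 0.03, "y": 0, "z": 1.4, "ax": 0, "ay": 0, "az": 0, "hand": 80}, {"x": 0.03, "y": 0, "z": 1.54, "ax": 0, "ay": 0, "az": 0, "hand": 80}, {"x": 0.03, "y": 0, "z": 1.54, "ax": 0, "ay": 0, "az": 0, "hand": 80}, {"x": 0.03, "y": 0, "z": 1.54, "ax": 0, "ay": 0, "az": 0, "hand": 62}, {"x": 0.03, "y": 0, "z": 1.54, "ax": 0, "ay": 0, "az": 0, "hand": 40}, {"x": 0.03, "y": 0, "z": 1.54, "ax": 0, "ay": 0, "az": 0, "hand": 40}, {"x": 0.03, "y": 0, "z": 1.54, "ax": 0, "ay": 0, "az": 0, "hand": 40}], grip_force=80)

```text
clock: 16.85
eef_pos: [428.2, 263.6, 7.4]
tcp_rot: [3.14, 0.003, -3.057]
contact_force: [-2.0, -1.4, 9.8]
opening: 0.635
grasp_force: 84.0
```

```bash
python3 - <<'E'
from h import *
go(476.6,111.7,120,187.5)
E
```

```text
t 16.85 pos [428.2 263.6   7.4] rpy [ 1.7992e+02  1.6000e-01 -1.7515e+02] F [-2.  -1.4  9.8] open 0.635 | units [-0.714 -3.106 -2.255] az -0.441 rows 3.9
```

>>> drive_tool(plan=[{"x": 0, "y": 0, "z": -0.4, "ax": 0, "ay": 0, "az": 0, "hand": 40}, {"x": 0, "y": 0, "z": -1.2, "ax": 0, "ay": 0, "az": 0, "hand": 40}, {"x": 0, "y": 0, "z": -2, "ax": 0, "ay": 0, "az": -0.2, "hand": 40}, {"x": -0.2, "y": -0.7, "z": -2.3, "ax": 0, "ay": 0, "az": -0.44, "hand": 40}, {"x": -0.4, "y": -1.5, "z": -2.3, "ax": 0, "ay": 0, "az": -0.44, "hand": 40}, {"x": -0.6, "y": -2.3, "z": -2.3, "ax": 0, "ay": 0, "az": -0.44, "hand": 40}, {"x": -0.71, "y": -2.9, "z": -2.3, "ax": 0, "ay": 0, "az": -0.44, "hand": 40}, {"x": -0.71, "y": -3.11, "z": -2.2, "ax": 0, "ay": 0, "az": -0.44, "hand": 40}])

```text
clock: 17.65
eef_pos: [476.9, 108.8, 116.8]
tcp_rot: [-3.141, 0.003, -3.013]
contact_force: [0.2, 1.3, -3.3]
opening: 0.631
grasp_force: 86.5
```

>>> drive_tool(plan=[{"x": 0, "y": 0, "z": 0.3, "ax": 0, "ay": 0, "az": 0, "hand": 40}, {"x": 0, "y": 0, "z": 0.5, "ax": 0, "ay": 0, "az": 0, "hand": 40}, {"x": 0, "y": 0, "z": 0.5, "ax": 0, "ay": 0, "az": 0, "hand": 40}, {"x": 0, "y": 0, "z": 0.5, "ax": 0, "ay": 0, "az": 0, "hand": 40}])

```text
clock: 18.05
eef_pos: [475.2, 111.5, 90.3]
tcp_rot: [3.142, -0.001, -3.01]
contact_force: [0.6, 0.6, -2.5]
opening: 0.632
grasp_force: 86.4
```

```bash
python3 - <<'E'
from h import *
go(476.6,111.7,72,187.5)
a=imaging.grab_frame('side')[:,:,::-1]
cv2.imwrite('pics/c8.png',crop(a,220,110,80,75,8))
E
```

```text
t 18.05 pos [475.2 111.5  90.3] rpy [ 1.8000e+02 -3.0000e-02 -1.7246e+02] F [ 0.6  0.6 -2.5] open 0.632 | units [-0.028  0.     0.367] az 0.007 rows 0.37
```

View pics/c8.png

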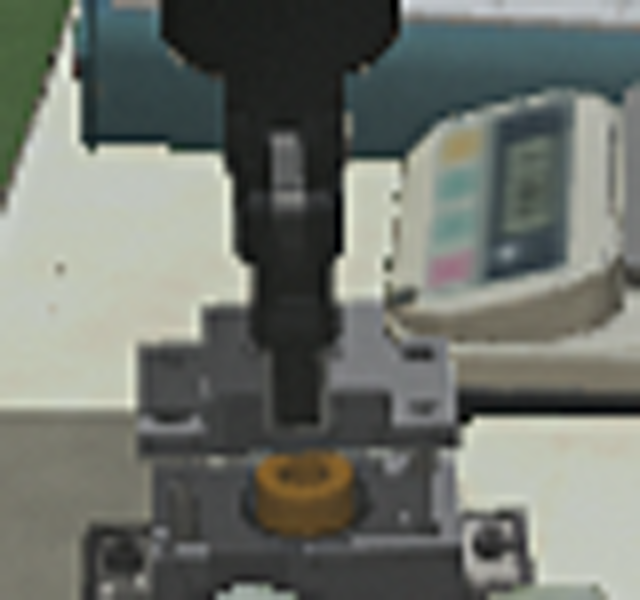

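The cap is held level above the housing, with its front bottom edge running from 137 to 458 in the crop. I'll compare that with where it should project.

```bash
python3 - <<'E'
from h import *
def ed(x,y,z,yaw=7.5):
    c,s=np.cos(np.radians(yaw)),np.sin(np.radians(yaw))
    return [proj('side',(x+c*a-s*b,y+s*a+c*b,z)).round(2).tolist() for a,b in((-52,-28),(52,-28))]
f=lambda X,Y,o=220:(o+(X+.5)/8-.5,110+(Y+.5)/8-.5)
print('cap exp at TCP',ed(475.2,111.5,83.5),'seen',f(137,452),f(458,443))
print('house exp',ed(476.6,111.7,44),'seen',f(233,557,210),f(537,543,210))
E
```

```text
cap exp at TCP [[236.97, 166.95], [277.03, 165.47]] seen (236.6875, 166.0625) (276.8125, 164.9375)
house exp [[238.46, 179.44], [277.63, 177.92]] seen (238.6875, 179.1875) (276.6875, 177.4375)
```

>>> drive_tool(plan=[{"x": -0.02, "y": 0, "z": 0.2, "ax": 0, "ay": 0, "az": 0, "hand": 40}, {"x": -0.02, "y": 0, "z": 0.35, "ax": 0, "ay": 0, "az": 0, "hand": 40}, {"x": -0.02, "y": 0, "z": 0.43, "ax": 0, "ay": 0, "az": 0, "hand": 40}, {"x": -0.02, "y": 0, "z": 0.49, "ax": 0, "ay": 0, "az": 0, "hand": 40}, {"x": -0.02, "y": 0, "z": 0.49, "ax": 0, "ay": 0, "az": 0, "hand": 40}])

```text
clock: 18.6
eef_pos: [476.7, 111.8, 65.3]
tcp_rot: [3.141, 0.0, -3.011]
contact_force: [1.4, 5.8, -5.5]
opening: 0.629
grasp_force: 86.1
```

```bash
python3 - <<'E'
from h import *
go(476.3,111.7,58,187.5);print(monitor.sense()['wrist_torque'])
E
```

```text
t 18.6 pos [476.7 111.8  65.3] rpy [ 1.7995e+02  2.0000e-02 -1.7252e+02] F [ 1.4  5.8 -5.5] open 0.629 | units [ 0.008 -0.     0.146] az -0.004 rows 0.15
[ 1.0180623  -0.05559375  0.09357715]
```

>>> drive_tool(plan=[{"x": 0, "y": 0.02, "z": 0.04, "ax": 0, "ay": 0, "az": 0, "hand": 40}, {"x": 0, "y": 0.02, "z": 0.09, "ax": 0, "ay": 0, "az": 0, "hand": 40}, {"x": 0, "y": 0.02, "z": 0.13, "ax": 0, "ay": 0, "az": 0, "hand": 40}, {"x": 0, "y": 0.02, "z": 0.13, "ax": 0, "ay": 0, "az": 0, "hand": 40}])

```text
clock: 19.0
eef_pos: [476.4, 112.1, 59.0]
tcp_rot: [3.142, 0.0, -3.011]
contact_force: [1.7, 1.5, -4.4]
opening: 0.633
grasp_force: 86.5
```

```bash
python3 - <<'E'
from h import *
go(476.3,111.7,50,187.5);print(monitor.sense()['wrist_torque'])
E
```

```text
t 19.0 pos [476.4 112.1  59. ] rpy [ 180.      0.   -172.51] F [ 1.7  1.5 -4.4] open 0.633 | units [ 0.004 -0.008  0.181] az -0.001 rows 0.18
[ 0.25179983 -0.01846413  0.06807301]
```

>>> drive_tool(plan=[{"x": 0, "y": 0.01, "z": 0.04, "ax": 0, "ay": 0, "az": 0, "hand": 40}, {"x": 0, "y": 0.01, "z": 0.08, "ax": 0, "ay": 0, "az": 0, "hand": 40}, {"x": 0, "y": 0.01, "z": 0.12, "ax": 0, "ay": 0, "az": 0, "hand": 40}, {"x": 0, "y": 0.01, "z": 0.12, "ax": 0, "ay": 0, "az": 0, "hand": 40}])

```text
clock: 19.4
eef_pos: [476.2, 112.5, 53.3]
tcp_rot: [-3.141, -0.0, -3.011]
contact_force: [-1.3, -0.6, 3.1]
opening: 0.63
grasp_force: 87.1
```

>>> drive_tool(plan=[{"x": 0, "y": 0, "z": 0.02, "ax": 0, "ay": 0, "az": 0, "hand": 40}, {"x": 0, "y": 0, "z": 0.03, "ax": 0, "ay": 0, "az": 0, "hand": 40}, {"x": 0, "y": 0, "z": 0.03, "ax": 0, "ay": 0, "az": 0, "hand": 40}])

```text
clock: 19.7
eef_pos: [476.3, 112.5, 51.9]
tcp_rot: [-3.142, 0.0, -3.011]
contact_force: [-1.8, -1.6, 4.5]
opening: 0.634
grasp_force: 87.2
```

```bash
python3 - <<'E'
from h import *
go(476.3,111.7,50,187.5);print(monitor.sense()['wrist_torque'])
E
```

```text
t 19.7 pos [476.3 112.5  51.9] rpy [-180.     0.  -172.5] F [-1.8 -1.6  4.5] open 0.634 | units [ 0.002 -0.017  0.038] az 0.0 rows 0.04
[-0.25236131  0.30807979  0.01318055]
```

>>> drive_tool(plan=[{"x": 0, "y": -0.01, "z": 0.02, "ax": 0, "ay": 0, "az": 0, "hand": 40}, {"x": 0, "y": -0.01, "z": 0.03, "ax": 0, "ay": 0, "az": 0, "hand": 40}, {"x": 0, "y": -0.01, "z": 0.03, "ax": 0, "ay": 0, "az": 0, "hand": 40}])

```text
clock: 20.0
eef_pos: [476.3, 112.4, 51.4]
tcp_rot: [3.141, -0.0, -3.011]
contact_force: [-6.8, 0.4, 20.9]
opening: 0.633
grasp_force: 89.1
```

>>> drive_tool(plan=[{"x": 0, "y": 0, "z": 0.02, "ax": 0, "ay": 0, "az": 0, "hand": 40}, {"x": 0, "y": 0, "z": 0.02, "ax": 0, "ay": 0, "az": 0, "hand": 40}])

```text
clock: 20.2
eef_pos: [476.3, 112.4, 51.3]
tcp_rot: [3.141, 0.0, -3.011]
contact_force: [-11.0, 0.2, 36.7]
opening: 0.637
grasp_force: 90.8
```

```bash
python3 - <<'E'
from h import *
go(476.3,111.7,50,187.5);print(monitor.sense()['wrist_torque'])
E
```

```text
t 20.2 pos [476.3 112.4  51.3] rpy [ 179.97    0.   -172.51] F [-11.    0.2  36.7] open 0.637 | units [ 0.002 -0.014  0.026] az -0.002 rows 0.03
[0.09256215 1.86619491 0.0566688 ]
```

>>> drive_tool(plan=[{"x": 0.01, "y": 0, "z": -0.005, "ax": 0, "ay": 0, "az": 0, "hand": 40}, {"x": 0.02, "y": 0, "z": -0.005, "ax": 0, "ay": 0, "az": 0, "hand": 40}, {"x": 0.02, "y": 0, "z": -0.005, "ax": 0, "ay": 0, "az": 0, "hand": 40}])

```text
clock: 20.5
eef_pos: [476.3, 112.4, 51.3]
tcp_rot: [3.141, 0.002, -3.011]
contact_force: [-6.5, -0.9, 27.6]
opening: 0.629
grasp_force: 89.7
```

```bash
python3 - <<'E'
from h import *
go(476.3,111.7,50,187.5);print(monitor.sense()['wrist_torque'])
i=imaging.grab_frame('side')[:,:,::-1];g=cv2.cvtColor(i,cv2.COLOR_BGR2GRAY)
for z,n in((44,'seam'),(54,'flange top'),(68,'raised top')):
  c,s=np.cos(np.radians(7.5)),np.sin(np.radians(7.5))
  print(n,[proj('side',(475.9+c*a+s*28,111.7+s*a-c*28,z)).round(1).tolist() for a in(-45,-20,20,45)])
for u in(241,248,267,274): print(u,g[160:190,u])
E
```

```text
t 20.5 pos [476.3 112.4  51.3] rpy [ 1.7997e+02  1.2000e-01 -1.7251e+02] F [-6.5 -0.9 27.6] open 0.629 | units [ 0.002 -0.015  0.027] az -0.002 rows 0.03
[0.18087567 1.10375272 0.05198821]
seam [[240.8, 179.3], [250.3, 179.0], [265.4, 178.4], [274.7, 178.0]]
flange top [[240.6, 176.2], [250.1, 175.9], [265.3, 175.3], [274.7, 174.9]]
raised top [[240.3, 171.8], [249.9, 171.4], [265.2, 170.9], [274.7, 170.5]]
241 [194 204 138 112 112  82  71  63  71  77  79  67  62  62  53 104  89  66
  65  64  64  62  63  63  64  64  63  58  48 137]
248 [134  72  70  74  75  76  76  77  76  74  80  76  65  63  65  66  67  66
  68  60  58  62  51  37 145 161 155 153 151 148]
267 [123 116 119 120 120 121 123 123 125 125 132  82  61  64  66  65  66  66
  64  57  62  63  63  63  61  52 128 171 177 177]
274 [ 54  62  55  94  95  79  80 116 125 124 124 126  93  76 122  79  53  64
  62  63  64  63  64  62  62  59  47 138 162 168]
```

```bash
python3 - <<'E'
from h import *
s=monitor.sense();print(s['contact_force'],s['eef_pos'],s['grasp_force'])
print(r.sign_off())
E
```

```text
[-6.82115525  0.22204549 27.45401242] [476.28163102 112.42116002  51.3154369 ] 89.72241438925266
the job is handed in; nothing more can be done
None
```

I handed the job in at about 20.5 s: the small-bore sleeve stopped on the pin and is in the cup, the other went down to the pin's foot and stands in the seat, and the cap is on the dowels, held down at about 27 N with the joint closed, judging by the hard stop and the side image.

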